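# Lock the bayonet lid on the medicine jar

## Task

Close the open medicine jar with its bayonet lid: set the winged lid in the mouth, feel for the two slots, press it gently down against the spring plate, twist it clockwise to the stop, and let it rise into its locked seat and stand there on its own. Never lean on the jar with more than about 4 kg, and leave the other things on the desk where they are.

Things in the scene. Friction and masses are not known exactly. Their poses are not given: they have to be found in the camera images.
- jar: The open white jar, fixed, on a round grey stand (110 mm across, 10 mm high); jar 82 mm across, rim 105 mm above the desk. Origin: centre of the stand's underside; z up. On its rim is a ring 77 mm across with a bore of 54 mm and two opposite slots for the lid's lugs, 13 mm wide, reaching out to 66 mm across.
- jar_mouth (a point): Centre of the jar's mouth, at rim height; axes as the jar's. The slotted ring cannot turn but was fitted carelessly: the line through its slots lies anywhere within 0.44 rad either way of the jar's x axis, and no reading tells it. The slots show from above and can be felt: the lugs drop in when the lid is within about 0.07 rad of them.
- jar_lip (a point): On the jar's axis, 7 mm below the rim: the underside of the lip. Going clockwise (from above) from each slot the lip keeps this height for 20 degrees, then has a raised seat, 4 mm below the rim, then a solid stop: turn the lid 42 to 54 degrees clockwise from where the lugs dropped in. Counter-clockwise is blocked once the lugs are in.
- jar_plate (a point): On the jar's axis, 12 mm below the rim: top of the grey spring plate in the mouth, as it rests. It pushes up with 4 N at first and 0.5 N more for each mm pressed, and goes down 12 mm at most.
- lid: White winged lid, about 70 g, standing upright on the desk. Origin: centre of its underside; z up. Round plug 52 mm across, z 0 to 24 mm, bevelled 3 mm at the foot; flange 66 mm across, z 24 to 29 mm. In the jar its origin is 8 mm below the rim while the lugs lie on the rim, 12 mm when dropped in and resting on the plate, 16 mm when locked in the seats.
- lid_lugs (a point): On the lid's axis 10 mm above its underside, mid-height of its two lugs, which stick out along its +x and -x to 31.5 mm from the axis, 9 mm wide, 4 mm high. They pass under the lip only when the lid's underside is pressed more than 19 mm below the rim (the flange meets the rim at 24 mm).
- lid_wing (a point): On the lid's axis 40 mm above its underside: middle of the wing to grip, 46 mm long along the lid's x (over the lugs), 14 mm thick along y, from 29 to 51 mm above the underside.
- closed_jar: Bystander: a like jar without a stand, loose, its winged lid already on, 82 mm across and 130 mm high. Origin: centre of its underside. It may be on either side, having changed places with the open jar.
- screw_cap: Bystander: a plain round ribbed cap 58 mm across and 18 mm high, no wing and no lugs; belongs to another pot. Origin: centre of its underside. It may have changed places with the lid.
- calculator: Bystander: black calculator 130 x 78 x 16 mm, loose. Origin: centre of its underside.
- pill_bottle: Bystander: amber pill bottle 44 mm across, 75 mm high, loose. Origin: centre of its underside.
- counting_tray: Bystander: aluminium pill-counting tray 110 x 170 x 22 mm, loose. Origin: centre of its underside.
There are look-alikes about, which are no part of the job. What is shaped like the lid but red is not meant. Leave any red look-alike of the jar alone.

How it is judged:
By the outcome, as a careful person would: the job done as asked, in the order asked, and still so for the second after the job is handed in, with the robot touching nothing.
It also fails if it takes over 58 s, if anything falls off the work surface, if the arm or the gripper's body presses on something with over 40 N, if the wrist force passes 120 N, or if a joint passes its speed limit or range.

## Robot

A 6-joint arm with a two-finger parallel gripper is mounted at the origin on the work surface. World frame = base frame: x ahead of the robot, y to its left, z up, the work surface at z = 0. Lengths are in m, angles in rad, forces in N, time in s.
With the tool pointing down it reaches from about 0.3 to 1 m from the base axis. Payload 5.1 kg.
Tool frame: the origin (TCP) lies midway between the tips of the shut fingers; the grasp point (between the pads) lies arm.grip_depth behind it (arm.grip_depth is the distance from the TCP to the grasp point, in m); z points along the fingers, y is the line along which they close (so a half turn about z gives the same grasp; the last joint's range is limited). The gripper opens to 95 mm and grips with 3 to 60 N. Pads are 20 mm wide; open, the fingers measure 119 mm over their backs; the gripper's body (75 mm by 180 mm) begins 59 mm behind the grasp point.
Start: joints at [-1.376, 0.124, 1.65, -0, 1.367, -0.083], TCP at [0.178, -0.625, 0.215] pointing down, gripper open.
Joint ranges: [-2.61, 2.61], [-1.02, 2.33], [0.03, 2.71], [-1.35, 4.49], [0.32, 2.68], [-2.91, 2.91]. Speed limits (rad/s): [2.57, 2.57, 3.14, 3.14, 3.14, 3.14].

## Interface

Orientations are given as a unit quaternion [w, x, y, z].
In Python, from workcell import arm gives the robot as it stands.
- The arm moves only by the shell command python3 -m pendant 'ROWS' [FORCE]. ROWS is JSON, one flat list of numbers, 5 for each row, row after row: the opening in per cent of the stroke, from 0 (shut) to 100 (fully open), then the shift along the tool's x, y, z in cm, then the turn about the tool's z in rad. A call has 1 to 12 rows; each row shifts and turns the commanded pose from where the row before left it, along the tool's axes as they then stand; what a row does not reach is not made up. A row lasts 1/8 s, in which the tool goes at most 62.5 mm and 10.7 degrees, less where a joint would pass 70% of its speed; a pose out of reach is approached as far as the arm can. A call is refused whole if a number of a shift passes 6.25 or a number of a turn 0.188, either way. A call with a gripper value outside its range is refused whole. The fingers move at their own pace and stop on an object; FORCE is the grip in N (left out, the last holds). Time passes only in rows, so rows that do not move let the fingers close. It gives the time, the measured TCP pose, the force, the opening and the grip force at its end, in the units of the state.
- arm.observe(): the state, without advancing time (a new reading comes with each control period).
- arm.capture(name): name is "scene" or "top" or "wrist"; returns a dict with "color" (384x512x3 uint8, red, green, blue), "z_map" (384x512 float32, m along the optical axis (not along the pixel's ray), 0 where there is no reading), "mtx" (3x3 intrinsics, pixels), "origin" and "attitude" of the camera in the world. Camera axes: x right, y down, z forward; pixel columns grow to the right and rows downward; lengths in m; the calibration is good to about 2 mm. A picture is of the moment at which its call begins.
- arm.hand_in(): hands the job in; it is judged then, once.
The state is a dict: "clock": time; "joints": joint angles; "joint_velocities": joint speeds; "effort": joint torques, N m; "tcp_pos": TCP position; "eef_rot": TCP orientation; "ft_force": force on the tool from outside, world axes, zero at the start; "moment": the same for the moment, N m; "gripper_width": finger opening in m; "gripper_force": force on a finger pad.
Only numpy, scipy, OpenCV 4.12 (cv2) and the standard library are available. Lean on these libraries where they do the work, as an engineer would, in place of code of your own. Each camera call takes 0.05 s, during which the arm holds its last target. There are 200 camera calls.

## Working session

There is one attempt and no reset: what is moved stays moved. The work goes in short steps, Python scripts to look and compute and a shell command to move; the robot and the scene stay as the last step left them, time stands still between calls to the robot, and variables do not carry over. Pictures are saved under pics/ and viewed, at most 10 in all, crops included, and the job is handed in when it is done.

```bash
ls; mkdir -p pics; python3 - <<'E'
from workcell import arm
import cv2,numpy as np,pickle
print(arm.observe(),arm.grip_depth)
s={}
for n in("scene","top"):
    c=arm.capture(n);s[n]=c
    cv2.imwrite(f"pics/{n}0.png",c["color"][:,:,::-1]);print(n,c["mtx"],c["origin"],c["attitude"])
pickle.dump(s,open("s0.pkl","wb"))
E
```

```text
pics
{'clock': 0.0, 'joints': array([-1.37560922e+00,  1.24525014e-01,  1.65167280e+00, -7.60303752e-06,
        1.36746980e+00, -8.26302091e-02]), 'joint_velocities': array([-0.0002708 , -0.00099364, -0.00079215, -0.00106849,  0.00116445,
        0.00071414]), 'effort': array([ 1.64660392e-03, -4.17602277e+01, -3.59927809e+01,  7.75973964e-02,
        4.91527515e-02, -1.69430800e-04]), 'tcp_pos': array([ 0.17809442, -0.62446389,  0.21337486]), 'eef_rot': array([-1.03562649e-03,  9.90367056e-01,  1.38463057e-01, -6.20733768e-05]), 'ft_force': array([ 0.10179452, -0.19469447,  0.45120181]), 'moment': array([-0.00240427, -0.01371682, -0.03012185]), 'gripper_force': 0.0, 'gripper_width': 0.09509207022559321} 0.0188
scene [[425.39696506   0.         257.11450996]
 [  0.         425.39696506 189.19435063]
 [  0.           0.           1.        ]] [1.10839754 0.10013023 0.84422966] [-0.21965397  0.61845215  0.70889974 -0.25832196]
top [[410.84656638   0.         248.72856838]
 [  0.         410.84656638 191.46514426]
 [  0.           0.           1.        ]] [0.38875422 0.01526563 1.16833463] [-0.0399456   0.70727082 -0.70487865  0.03630997]
```

View pics/top0.png

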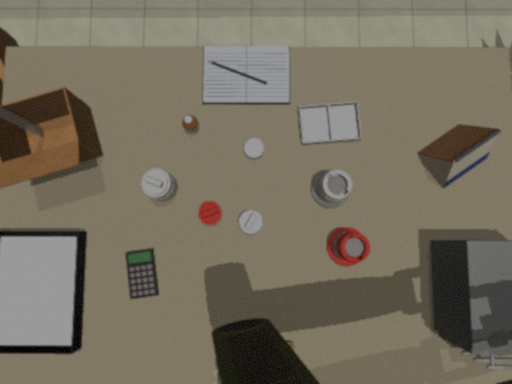

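View pics/scene0.png

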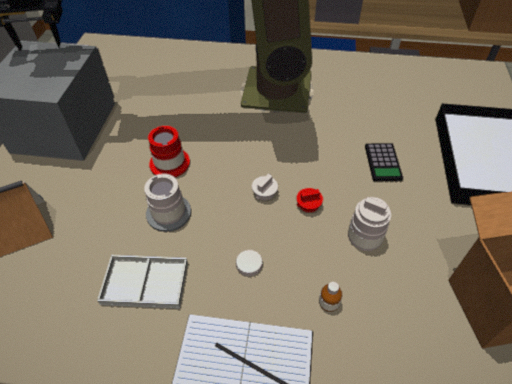

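The top view shows the open white jar at (337,184), the white winged lid at (251,222), the plain cap at (254,148), and red decoys at (210,212) and (350,247). The closed jar is at (157,184).

```bash
cat > h.py <<'E'
import numpy as np,cv2
from scipy.spatial.transform import Rotation as R
def rot(q): return R.from_quat(np.roll(q,-1)).as_matrix()
def cast(c,uv,z):
    uv=np.atleast_2d(np.asarray(uv,float)); d=np.c_[uv,np.ones(len(uv))]@np.linalg.inv(c["mtx"]).T@rot(c["attitude"]).T
    o=c["origin"]; return o+d*((z-o[2])/d[:,2])[:,None]
def cloud(c):
    h,w=c["z_map"].shape; u,v=np.meshgrid(np.arange(w),np.arange(h))
    d=np.stack([u,v,np.ones_like(u)],-1)@np.linalg.inv(c["mtx"]).T*c["z_map"][...,None]
    return d@rot(c["attitude"]).T+c["origin"]
E
python3 - <<'E'
import pickle
from h import *
s=pickle.load(open("s0.pkl","rb"))
t=s["top"]
for uv,z in [((251,222),.05),((337,184),.105),((210,212),.05),((350,247),.105),((157,184),.13),((254,148),.018)]:
    print(uv,cast(t,uv,z)[0])
for n in s:
    P=cloud(s[n]);l0=cast(t,(251,222),.05)[0];j0=cast(t,(337,184),.105)[0]
    for c0,lo,hi,r in((l0,.04,.06,.04),(j0,.098,.115,.05)):
        m=(P[...,2]>lo)&(P[...,2]<hi)&(np.hypot(P[...,0]-c0[0],P[...,1]-c0[1])<r)&(s[n]["z_map"]>0)
        p=P[m];print(n,len(p),p.mean(0),(p.min(0)+p.max(0))/2)
        w,v=np.linalg.eigh(np.cov(p[:,:2].T));print(w**.5,np.arctan2(v[1,1],v[0,1]))
E
```

```text
(251, 222) [0.42647817 0.0147718  0.05      ]
(337, 184) [ 0.52420332 -0.20898429  0.105     ]
(210, 212) [0.453274   0.12655755 0.05      ]
(350, 247) [ 0.36158161 -0.23909731  0.105     ]
(157, 184) [0.51963052 0.25479563 0.13      ]
(254, 148) [0.6379368  0.00685515 0.018     ]
scene 118 [0.42999203 0.01820483 0.04936157] [0.4284891  0.01824019 0.04764635]
[0.00448056 0.01417109] 2.611845197633174
scene 425 [ 0.526256   -0.20722152  0.10427005] [ 0.52349286 -0.20833808  0.10331737]
[0.02296868 0.02434695] -2.784269532977884
top 87 [0.4288099  0.01695707 0.05031496] [0.42927225 0.01611635 0.05024667]
[0.00403234 0.01333213] 2.6312314043699194
top 337 [ 0.52382173 -0.20839259  0.10451631] [ 0.52454321 -0.20847217  0.10441464]
[0.02258361 0.02443957] 2.267968520828734
```

```bash
python3 - <<'E'
from workcell import arm
from h import *
c=arm.capture("wrist");o=arm.observe();r=rot(o["eef_rot"])
print(r.T@(c["origin"]-o["tcp_pos"]),(r.T@rot(c["attitude"])).round(3),c["mtx"][0])
# target: TCP (0.47,-0.23,0.33)
print("delta tool cm",100*r.T@(np.array([.50,-.215,.30])-o["tcp_pos"]))
E
```

```text
[ 0.08073219  0.00053972 -0.17012205] [[ 0.001 -0.959 -0.285]
 [ 1.     0.001  0.   ]
 [ 0.    -0.285  0.959]] [342.22030561   0.         254.58505608]
delta tool cm [ 42.18802247 -30.57862477  -8.57799116]
```

```bash
python3 -m pendant '[100,4.97,-3.39,-0.3,0,100,4.97,-3.39,-0.3,0,100,4.97,-3.39,-0.3,0,100,4.97,-3.39,-0.3,0,100,4.97,-3.39,-0.3,0,100,4.97,-3.39,-0.3,0,100,4.97,-3.39,-0.3,0,100,4.97,-3.39,-0.3,0,100,4.97,-3.39,-0.3,0,100,0,0,0,0]'
python3 - <<'E'
from workcell import arm
from h import *
import pickle
c=arm.capture("wrist");pickle.dump(c,open("w1.pkl","wb"))
cv2.imwrite("pics/w1.png",c["color"][:,:,::-1])
print(arm.observe()["tcp_pos"])
E
```

```text
clock: 1.4
tcp_pos: [0.5264, -0.2059, 0.2416]
eef_rot: [-0.0, 0.99, 0.141, 0.0]
ft_force: [-0.1, -0.2, -0.2]
gripper_width: 0.0952
gripper_force: 0.0
[ 0.52531763 -0.20748502  0.24131053]
```

View pics/w1.png

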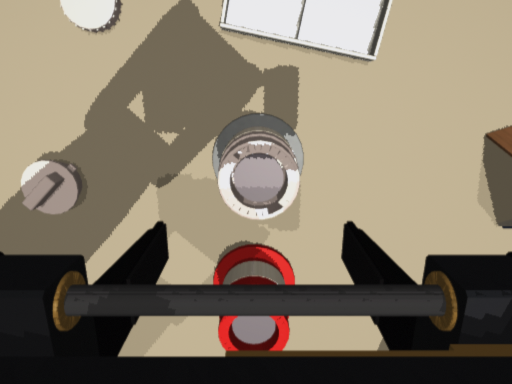

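The jar mouth is centred at about (258,180), with what look like slots near (273,208) and (238,155). I'll rectify the rim plane to measure them.

```bash
python3 - <<'E'
from h import *
import pickle
c=pickle.load(open("w1.pkl","rb"))
P=cloud(c);m=(abs(P[...,2]-.105)<.004)&(np.hypot(P[...,0]-.524,P[...,1]+.208)<.05)&(c["z_map"]>0)
p=P[m];(cx,cy),r=cv2.minEnclosingCircle(p[:,:2].astype(np.float32)*1000);print("ring",cx,cy,r,p[:,2].mean())
# rectified: world plane z=.105, 0.2mm/px, up=+x, left=+y
n=500;x0,y0=cx/1000,cy/1000
g=np.arange(n);U,V=np.meshgrid(g,g);X=x0-(V-250)*2e-4;Y=y0-(U-250)*2e-4
q=np.stack([X,Y,np.full_like(X,.105)],-1)-c["origin"];q=q@rot(c["attitude"])@c["mtx"].T
m1,m2=(q[...,0]/q[...,2]).astype(np.float32),(q[...,1]/q[...,2]).astype(np.float32)
im=cv2.remap(c["color"],m1,m2,cv2.INTER_CUBIC)[:,:,::-1].copy();pickle.dump((im,x0,y0),open("r1.pkl","wb"))
cv2.circle(im,(250,250),135,(0,0,255),1);cv2.circle(im,(250,250),165,(0,255,0),1);cv2.circle(im,(250,250),192,(255,0,0),1)
cv2.imwrite("pics/r1.png",im)
E
```

```text
ring 524.2726440429688 -210.8279266357422 38.40548324584961 0.10493024155903172
```

View pics/r1.png

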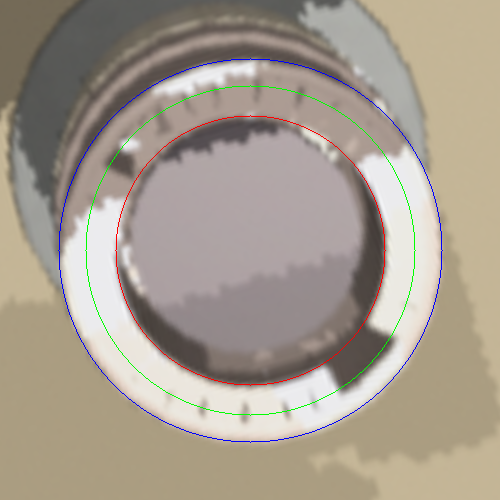

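```bash
python3 -m pendant '[100,-0.62,-4.82,1.4,0,100,-0.62,-4.82,1.4,0,100,-0.62,-4.82,1.4,0,100,-0.62,-4.82,1.4,0,100,-0.62,-4.82,1.4,0,100,0,0,0,0.16,100,0,0,0,0.16,100,0,0,0,0.16,100,0,0,0,0.16,100,0,0,0,0.16,100,0,0,0,0,100,0,0,0,0]'
python3 - <<'E'
from workcell import arm
from h import *
import pickle
c=arm.capture("wrist");pickle.dump(c,open("w2.pkl","wb"))
o=arm.observe();r=rot(o["eef_rot"]);print(o["tcp_pos"],np.arctan2(r[1,0],r[0,0]))
P=cloud(c);m=(P[...,2]>.042)&(P[...,2]<.06)&(np.hypot(P[...,0]-.429,P[...,1]-.017)<.035)&(c["z_map"]>0)
p=P[m];b=cv2.minAreaRect(p[:,:2].astype(np.float32)*1000);print(len(p),np.median(p[:,2]),b)
w,v=np.linalg.eigh(np.cov(p[:,:2].T));print("angle",np.arctan(v[1,1]/v[0,1]))
print("off tool cm",100*(p.mean(0)-o["tcp_pos"])@r,100*(np.r_[np.array(b[0])/1000,.033]-o["tcp_pos"])@r)
im=np.hstack([cv2.cvtColor(c["color"],cv2.COLOR_RGB2BGR)]);im[m]=(0,255,0)
r1=pickle.load(open("r1.pkl","rb"))[0];k=cv2.resize(r1[90:230,60:230],None,fx=2,fy=2)
k=cv2.convertScaleAbs(k,alpha=1.3,beta=-60)
im=np.hstack([cv2.resize(im,(448,336)),cv2.copyMakeBorder(k,0,336-k.shape[0],0,0,0)])
cv2.imwrite("pics/w2.png",im)
E
```

```text
clock: 2.95
tcp_pos: [0.4286, 0.0136, 0.1715]
eef_rot: [0.0, 0.966, -0.258, -0.0]
ft_force: [-0.8, 0.3, -0.0]
gripper_width: 0.0951
gripper_force: 0.0
[0.4286395  0.01374498 0.17155171] -0.5213771245842552
803 0.05093714575406566 ((428.1993103027344, 14.695882797241211), (13.91778564453125, 46.28128433227539), 61.29069900512695)
angle -0.49815031222938166
off tool cm [ 0.05648354 -0.06790538 12.07740862] [-0.08405621 -0.06252315 13.85517115]
```

View pics/w2.png

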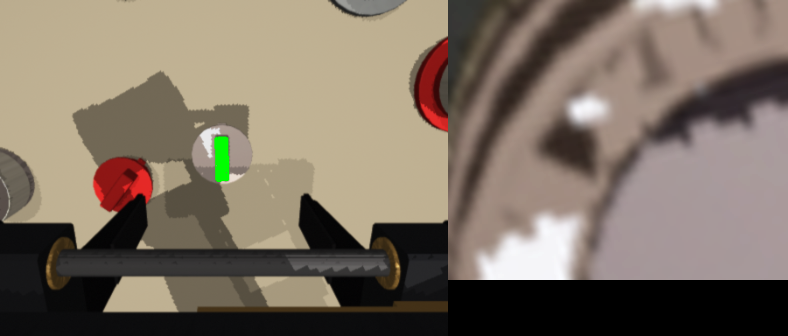

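The wing (green) is at −0.50 rad and nearly centred. The second slot agrees with a slot line of about 0.80 rad in the world frame. Next I grasp the lid.

```bash
python3 -m pendant '[100,-0.02,-0.06,3.5,-0.02,100,0,0,3.5,0,100,0,0,3.5,0,100,0,0,2.5,0,100,0,0,0.85,0,100,0,0,0,0,10,0,0,0,0,5,0,0,0,0,5,0,0,0,0,5,0,0,0,0,5,0,0,0,0]' 40
```

```text
clock: 4.38
tcp_pos: [0.429, 0.0149, 0.0332]
eef_rot: [-0.0, 0.969, -0.248, 0.0]
ft_force: [0.1, 0.7, 0.8]
gripper_width: 0.0501
gripper_force: 0.0
```

```bash
python3 -m pendant '[5,0,0,0,0,5,0,0,0,0,5,0,0,0,0,5,0,0,0,0,5,0,0,0,0,5,0,0,0,0,5,0,0,0,0]' 40
```

```text
clock: 5.25
tcp_pos: [0.4289, 0.0149, 0.0331]
eef_rot: [-0.0, 0.969, -0.248, -0.0]
ft_force: [0.3, 0.1, -0.2]
gripper_width: 0.0134
gripper_force: 40.0
```

```bash
python3 -m pendant '[5,0,0,-3,0,5,0,0,-6,0,5,0,0,-6,0,5,3.84,3.04,0,0,5,3.84,3.04,0,0,5,3.84,3.04,0,0,5,3.84,3.04,0,0,5,3.84,3.04,0,0]' && python3 -m pendant '[5,0,0,0,-0.1625,5,0,0,0,-0.1625,5,0,0,0,-0.1625,5,0,0,0,-0.1625,5,0,0,0,-0.1625,5,0,0,0,-0.1625,5,0,0,0,-0.1625,5,0,0,0,-0.1625,5,0,0,0,0,5,0,0,0,0]'
python3 - <<'E'
from workcell import arm
from h import *
import pickle
c=arm.capture("wrist");o=arm.observe();r=rot(o["eef_rot"]);print(o["tcp_pos"],np.arctan2(r[1,0],r[0,0]),o["ft_force"])
pickle.dump(c,open("w3.pkl","wb"));cv2.imwrite("pics/w3.png",c["color"][:,:,::-1])
P=cloud(c);m=(abs(P[...,2]-.105)<.004)&(np.hypot(P[...,0]-.524,P[...,1]+.208)<.05)&(c["z_map"]>0)
p=P[m][:,:2]*1000
from scipy.optimize import least_squares
h=cv2.convexHull(p.astype(np.float32))[:,0]
f=least_squares(lambda q:np.hypot(h[:,0]-q[0],h[:,1]-q[1])-38.5,[524,-209],loss="soft_l1");print(len(p),f.x,abs(f.fun).mean())
w=pickle.load(open("w1.pkl","rb"));P=cloud(w);m=(abs(P[...,2]-.105)<.004)&(np.hypot(P[...,0]-.524,P[...,1]+.208)<.05)&(w["z_map"]>0)
h=cv2.convexHull((P[m][:,:2]*1000).astype(np.float32))[:,0]
f=least_squares(lambda q:np.hypot(h[:,0]-q[0],h[:,1]-q[1])-38.5,[524,-209],loss="soft_l1");print("w1",f.x,abs(f.fun).mean())
E
```

```text
clock: 6.25
tcp_pos: [0.5244, -0.2123, 0.1828]
eef_rot: [-0.0, 0.969, -0.249, -0.0]
ft_force: [1.2, -0.5, -0.5]
gripper_width: 0.0134
gripper_force: 40.0
clock: 7.5
tcp_pos: [0.524, -0.2107, 0.183]
eef_rot: [-0.0, 0.922, 0.387, -0.0]
ft_force: [0.4, 0.5, -0.4]
gripper_width: 0.0138
gripper_force: 40.0
[ 0.52398082 -0.21074891  0.18298617] 0.7959718099971612 [-0.34930025  0.08080434  0.97094441]
1966 [ 523.90666692 -210.83102679] 0.23783360121178757
w1 [ 524.36444295 -210.73797149] 0.36346752463004955
```

View pics/w3.png

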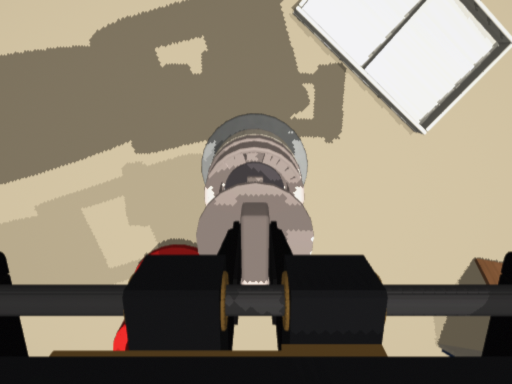

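Wrist view: the lid hangs over the mouth (flange at (255,235), ring behind at about (253,185)). The fitted mouth centre matches the TCP within 0.2 mm, so I lower the lid.

```bash
python3 -m pendant '[5,0.06,0,2,0,5,0,0,1.5,0,5,0,0,1,0,5,0,0,0.4,0,5,0,0,0.2,0,5,0,0,0,0]'; python3 -m pendant '[5,0,0,0.1,0,5,0,0,0,0]';python3 -m pendant '[5,0,0,0.1,0,5,0,0,0,0]'
```

```text
clock: 8.3
tcp_pos: [0.5246, -0.2104, 0.1324]
eef_rot: [0.0, 0.922, 0.388, 0.0]
ft_force: [-0.5, 0.2, -0.7]
gripper_width: 0.0135
gripper_force: 40.0
clock: 8.55
tcp_pos: [0.5247, -0.2103, 0.1315]
eef_rot: [0.0, 0.921, 0.388, 0.0]
ft_force: [-0.1, 1.0, 0.1]
gripper_width: 0.0137
gripper_force: 40.0
clock: 8.8
tcp_pos: [0.5246, -0.2104, 0.1302]
eef_rot: [0.0, 0.921, 0.388, 0.0]
ft_force: [0.2, 0.5, -1.2]
gripper_width: 0.0137
gripper_force: 40.0
```

```bash
for i in 1 2; do python3 -m pendant '[5,0,0,0.1,0,5,0,0,0,0]' | grep -E "tcp|ft"; done
```

```text
tcp_pos: [0.5244, -0.2103, 0.129]
ft_force: [0.6, -0.0, -0.6]
tcp_pos: [0.5244, -0.2103, 0.128]
ft_force: [0.9, 0.8, 0.0]
```

```bash
for i in 1 2; do python3 -m pendant '[5,0,0,0.1,0,5,0,0,0,0]' | grep -E "tcp|ft"; done;  python3 -m pendant '[5,0,0,0.15,0,5,0,0,0,0]' | grep -E "tcp|ft"
```

```text
tcp_pos: [0.5244, -0.2103, 0.127]
ft_force: [0.4, 0.2, -0.8]
tcp_pos: [0.5245, -0.2103, 0.1262]
ft_force: [0.0, 0.5, 0.7]
tcp_pos: [0.5246, -0.2104, 0.1252]
ft_force: [-1.9, 1.9, 3.4]
```

```bash
for i in 1 2; do python3 -m pendant '[5,0,0,0.2,0,5,0,0,0.2,0,5,0,0,0,0]' | grep -E "tcp|ft"; done; python3 -m pendant '[5,0,0,0.1,0,5,0,0,0,0]' | grep -E "tcp|ft|wid"; python3 -c "
from workcell import arm;print(arm.observe()['moment'])"
```

```text
tcp_pos: [0.5246, -0.2104, 0.1211]
ft_force: [-2.3, 2.1, 5.9]
tcp_pos: [0.5246, -0.2104, 0.1176]
ft_force: [-3.2, 1.7, 6.5]
tcp_pos: [0.5247, -0.2104, 0.1168]
ft_force: [-2.8, 3.5, 7.7]
gripper_width: 0.0138
[ 0.59233143  0.66620664 -0.04448781]
```

```bash
cat > st.py <<'E'
from workcell import arm
from h import *
o=arm.observe();r=rot(o["eef_rot"]);print("psi %.3f"%np.arctan2(r[1,0],r[0,0]),o["tcp_pos"].round(4),o["ft_force"].round(1),o["moment"].round(2))
E
for i in 1 2; do python3 -m pendant '[5,0,0,0,0.08,5,0,0,0,0.08,5,0,0,0,0]' >/dev/null; python3 st.py; done
```

```text
psi 0.637 [ 0.5254 -0.2103  0.117 ] [-0.8  3.7  6.9] [ 0.73  0.25 -0.08]
psi 0.477 [ 0.5255 -0.2105  0.1171] [-1.8  2.8  6.5] [ 0.65  0.24 -0.07]
```

```bash
for i in 1 2; do python3 -m pendant '[5,0,0,0,0.08,5,0,0,0,0.08,5,0,0,0,0]' >/dev/null; python3 st.py; done; for i in 1 2 3 4; do python3 -m pendant '[5,0,0,0,0.05,5,0,0,0,0]' >/dev/null; python3 st.py; done
```

```text
psi 0.317 [ 0.5256 -0.2106  0.1172] [-1.1  3.1  7.3] [ 0.55  0.23 -0.1 ]
psi 0.157 [ 0.5256 -0.2109  0.1172] [-0.7  2.1  7.7] [ 0.44  0.27 -0.12]
psi 0.108 [ 0.5256 -0.2109  0.1173] [-1.3  1.8  7.3] [ 0.49  0.26 -0.04]
psi 0.058 [ 0.5257 -0.211   0.1173] [-0.9  1.6  7.2] [ 0.43  0.23 -0.  ]
psi 0.008 [ 0.5257 -0.211   0.1173] [-1.1  0.2  7.6] [ 0.34  0.24 -0.01]
psi -0.042 [ 0.5257 -0.2111  0.1173] [-1.   0.9  7.3] [ 0.3   0.26 -0.09]
```

```bash
for i in 1 2 3 4; do python3 -m pendant '[5,0,0,0,0.03,5,0,0,0,0]' >/dev/null; python3 st.py; done
```

```text
psi -0.072 [ 0.5257 -0.2111  0.1173] [-1.5  1.1  7.6] [0.36 0.29 0.04]
psi -0.102 [ 0.5257 -0.2111  0.1173] [0.2 1.  7.1] [0.32 0.3  0.02]
psi -0.132 [ 0.5258 -0.211   0.1174] [-0.7  0.7  7.8] [0.37 0.22 0.07]
psi -0.161 [ 0.5258 -0.2108  0.1173] [-0.9  1.8  6.3] [0.53 0.14 0.38]
```

The stop shows up as a moment at about 0.95 rad. I ease back slightly and let the lid rise.

```bash
python3 -m pendant '[5,0,0,0,-0.04,5,0,0,-0.15,0,5,0,0,-0.15,0,5,0,0,0,0]' >/dev/null; python3 st.py; for i in 1 2 3; do python3 -m pendant '[5,0,0,-0.07,0,5,0,0,0,0]' >/dev/null; python3 st.py; done
```

```text
psi -0.122 [ 0.5258 -0.2109  0.1202] [-0.1  1.6  5.4] [ 0.38  0.08 -0.03]
psi -0.122 [ 0.5258 -0.2109  0.1207] [0.6 1.8 6.6] [ 0.39 -0.04  0.03]
psi -0.122 [ 0.5258 -0.2109  0.1213] [-0.1  0.8  6. ] [ 0.3  -0.02  0.04]
psi -0.122 [ 0.5257 -0.2109  0.1219] [1.7 0.  5.4] [ 0.2  -0.31  0.03]
```

```bash
python3 -m pendant '[5,0,0,-0.05,0,5,0,0,0,0]' >/dev/null; python3 st.py; python3 -m pendant '[25,0,0,0,0,40,0,0,0,0,60,0,0,0,0,60,0,0,0,0,60,0,0,0,0,60,0,0,0,0]'; python3 st.py
```

```text
psi -0.122 [ 0.5256 -0.2109  0.122 ] [3.4 0.5 4.3] [ 0.06 -0.63  0.07]
clock: 16.8
tcp_pos: [0.5245, -0.2104, 0.1213]
eef_rot: [0.0, 0.998, -0.061, -0.0]
ft_force: [0.5, 0.0, -0.5]
gripper_width: 0.0567
gripper_force: 0.0
psi -0.122 [ 0.5245 -0.2104  0.1213] [ 0.5  0.  -0.5] [ 0.04  0.01 -0.02]
```

```bash
python3 -m pendant '[60,0,0,-1,0,60,0,0,-3,0,60,0,0,-5,0,60,0,0,-3,0,60,0,0,0,0,60,0,0,0,0]'
python3 - <<'E'
from workcell import arm
from h import *
c=arm.capture("wrist");P=cloud(c);ok=c["z_map"]>0
d=np.hypot(P[...,0]-.524,P[...,1]+.211)
m=ok&(d<.03)&(P[...,2]>.13);p=P[m];b=cv2.minAreaRect((p[:,:2]*1000).astype(np.float32));print("wing z",np.median(p[:,2]),"expect .140",b)
f=P[ok&(d<.032)&(P[...,2]>.105)&(P[...,2]<.128)];print("flange z",np.median(f[:,2]),"expect .118",np.linalg.lstsq(np.c_[f[:,:2]-f[:,:2].mean(0),np.ones(len(f))],f[:,2],rcond=None)[0])
cv2.imwrite("pics/w4.png",c["color"][:,:,::-1])
E
```

```text
clock: 17.55
tcp_pos: [0.524, -0.2101, 0.2403]
eef_rot: [-0.0, 0.998, -0.061, -0.001]
ft_force: [-0.4, -0.3, -1.1]
gripper_width: 0.057
gripper_force: 0.0
wing z 0.3447845987844473 expect .140 ((527.4867553710938, -213.62677001953125), (58.901702880859375, 51.23380661010742), 53.615535736083984)
flange z 0.11819100491081974 expect .118 [ 0.00329498 -0.00196764  0.1182279 ]
```

View pics/w4.png

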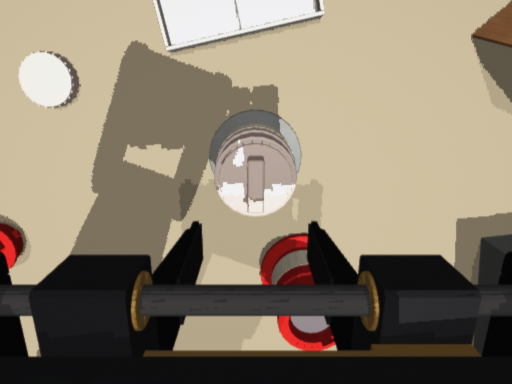

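The lid sits level on the jar at (256,180). The flange measures 118.2 mm against 118 mm expected for the locked seat, and the wing is still at the turned angle.

```bash
python3 -c "
from workcell import arm;print(arm.hand_in())"
```

```text
the job is handed in; nothing more can be done
None
```

The jar is closed and handed in: the lid went into the slots, turned about 0.95 rad clockwise to the stop, rose into its locked seat and stands level on its own. I saw no more than about 8 N of downward force on the jar, touched nothing else on the desk, and finished at about 17.6 s.

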